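# Clear the carton and catch the tape rolls

## Robot

A 6-joint arm with a two-finger parallel gripper is mounted at the origin on the work surface. World frame = base frame: x ahead of the robot, y to its left, z up, the work surface at z = 0. Lengths are in mm, angles in degrees, forces in N, time in s.
With the tool pointing down it reaches from about 300 to 850 mm from the base axis. Payload 4.2 kg.
Tool frame: the origin (TCP) lies at the very end of the fingers, on their centre line; the grasp point (between the pads) lies 19 mm behind it; z points along the fingers, y is the line along which they close (so a half turn about z gives the same grasp; the last joint's range is limited). The gripper opens to 91 mm and grips with 3 to 60 N. Pads are 32 mm wide; open, the fingers measure 118 mm over their backs; the gripper's body (76 mm by 178 mm) begins 60 mm behind the grasp point.
Start: joints at [-76.433, 18.312, 89.639, -0, 72.044, -1.146], TCP at [146.045, -556.16, 213.976] pointing down, gripper open.
Joint ranges: [-177.97, 177.97], [-48.28, 115.42], [12.27, 149.76], [-77.06, 257.06], [2.81, 150.46], [-146.56, 146.56]. Speed limits (degrees/s): [147.25, 147.25, 180, 180, 180, 180].

## Interface

Orientations are given as [roll, pitch, yaw] about the fixed x, y, z axes, in that order (R = Rz(yaw) Ry(pitch) Rx(roll)).
In Python, from workcell import env, grab_frame gives the robot as it stands. The module is installed in compiled form; this text tells all that it offers.
- The arm moves only by the tool move_arm, never from a script. Its argument "plan" is a list of rows, each an object of numbers: "tx", "ty", "tz": the shift along the tool's x, y, z in cm; "wx", "wy", "wz": the turn, a rotation vector about the tool's x, y, z in rad. In form: [{"tx": .., "ty": .., "tz": .., "wx": .., "wy": .., "wz": ..}, ...]. A call has 1 to 12 rows; each row shifts and turns the commanded pose from where the row before left it, along the tool's axes as they then stand; what a row does not reach is not made up. A row lasts 1/12 s, in which the tool goes at most 41.7 mm and 7.16 degrees, less where a joint would pass 70% of its speed; a pose out of reach is approached as far as the arm can. A call is refused whole if a number of a shift passes 4.17 or a number of a turn 0.125, either way. A call with a gripper value outside its range is refused whole. "gripper" is the finger opening in cm, from 0 to 9.12, set as the call begins (left out, the last holds). The fingers move at their own pace and stop on an object; "force" is the grip in N (left out, the last holds). Time passes only in rows, so rows that do not move let the fingers close. It gives the time, the measured TCP pose, the force, the opening and the grip force at its end, in the units of the state.
- env.state(): the state, without advancing time (a new reading comes with each control period).
- grab_frame(name): name is "scene" or "top" or "wrist"; returns a dict with "color" (420x560x3 uint8, red, green, blue), "vfov" (degrees; the focal length in pixels is half the picture's height over the tangent of half this angle, whatever the lens; pixels are square), "cx", "cy" (the principal point, pixels), "view" (4x4, takes a point from world to camera coordinates). Camera axes: x right, y up, looking along -z (the intrinsics and any distortion apply to the point x, -y, -z); pixel columns grow to the right and rows downward; lengths in mm; the calibration is good to about 2 mm. The wrist camera is an equidistant fisheye: a pixel r from the principal point sees the ray r / f radians off the axis. A picture is of the moment at which its call begins. There is no depth.
- env.job_done(): hands the job in; it is judged then, once.
The state is a dict: "time_s": time; "qpos": joint angles; "qvel": joint speeds; "effort": joint torques, N m; "ee_pos": TCP position; "ee_rot": TCP orientation; "force": force on the tool from outside, world axes, zero at the start; "torque": the same for the moment, N m; "gripper_width": finger opening in mm; "gripper_force": force on a finger pad.
Only numpy, scipy, OpenCV 4.12 (cv2) and the standard library are available. Lean on these libraries where they do the work, as an engineer would, in place of code of your own. Each camera call takes 0.05 s, during which the arm holds its last target. There are 200 camera calls.

## Task

The carton is standing in the way in front of the tape dispenser: first set it upright on the green-edged mat and let go of it. Then hold the blue tub under the chute, pushing the red trip paddle back with the tub's leading end until all three rolls of tape have dropped into the tub, and put the tub with the three rolls back upright on the yellow-edged mat. Leave the other things on the bench where they stand.

Things in the scene. Friction and masses are not known exactly. Their poses are not given: they have to be found in the camera images.
- carton: Brown cardboard carton standing in front of the dispenser, in the tub's way: 110 (its x) x 56 (its y) x 95 mm high, about 0.25 kg. Origin: centre of its underside, z up.
- carton_mat: Green-edged square mat, 160 x 160 mm, flat on the bench (no height worth counting), where the carton belongs. Origin: its centre.
- tub: Open blue catch tub, 0.2 kg empty; can be slid on the bench. Origin: centre of its underside, z up, +x its leading end. Floor 160 (x) x 120 mm (y), walls and floor 5 mm, rim 80 mm high. Its back wall starts at x = -80 mm and leans out to -x, 35 deg from vertical; a white grip tab goes on in the same slope.
- tub_grip (a point): Middle of the tub's grip tab: 160 mm behind (-x) the tub's origin, 115 mm up. Tab: 60 mm wide (y), 10 mm thick, leaning 35 deg back from vertical; it goes on 25 mm above this point and 40 mm below it along the slope. It is pinched across its thickness with the tool tilted 35 deg, fingers pointing down and to the tub's +x.
- tub_mat: Yellow-edged mat, 240 (x) x 190 mm (y), flat on the bench, where the tub stands at first and must come back to. Origin: its centre.
- dispenser: Fixed dispenser: chute 64 mm wide sloping 12 deg down to its own -x, on a blue column (110 mm wide) that starts 137 mm behind the lip; open below the chute. Origin: on the bench below the chute's lip; z up; +x from lip to column. A red stop bar before the lip (top at 150 mm, 96 mm long in y) holds the rolls; it swings down when the trip paddle is pushed.
- chute_lip (a point): Middle of the chute's lip, on its upper surface, 125 mm above the bench.
- trip_paddle (a point): Centre of the front face of the red trip paddle: 100 mm wide (y), from 25 to 90 mm above the bench, 67 mm behind (+x of) the lip at rest. It hangs from a pivot 135 mm up, 100 mm behind the lip. The tub's leading wall pushes it back (dispenser's +x) about 25 mm at rim height, with some 6 N; it springs back when let go.
- trip (a joint): Angle of the trip paddle and stop bar in rad: 0 at rest (bar up, rolls held), 0.45 fully pushed; the rolls are let go from about 0.25.
- roll0: Brown roll of packing tape, 48 mm diameter, 50 mm wide, 0.06 kg, axis along its y, origin at its centre; number 1 of 3 in the chute, counted from the lip.
- roll1: Brown roll of packing tape, 48 mm diameter, 50 mm wide, 0.06 kg, axis along its y, origin at its centre; number 2 of 3 in the chute, counted from the lip.
- roll2: Brown roll of packing tape, 48 mm diameter, 50 mm wide, 0.06 kg, axis along its y, origin at its centre; number 3 of 3 in the chute, counted from the lip.
- jar: Bystander: white plastic jar with a red lid, 56 mm diameter, 90 mm high, beside the dispenser. Origin: centre of its underside.
- spray: Bystander: green plastic bottle, 56 mm diameter, 160 mm high, on the other side of the dispenser. Origin: centre of its underside.
- mug: Bystander: white mug, 80 mm diameter, 90 mm high. Origin: centre of its underside.
- punch: Bystander: black and steel desk hole punch, 110 x 60 x 60 mm. Origin: centre of its underside.
- basket: Bystander: brown open pen basket, 160 x 100 x 50 mm. Origin: centre of its underside.
- cutter: Bystander: orange box cutter lying flat, 150 x 30 x 18 mm. Origin: centre of its underside.
- can: Bystander: bare metal can, 66 mm diameter, 110 mm high. Origin: centre of its underside.
Things that resemble listed ones, but are neither listed nor needed, are in the scene too. Leave any pink or turquoise look-alike of the roll2 alone.

How it is judged (in metres and radians):
On the way, in this order (a step that is already met when the one before it is completed fails the run):
1. the carton stands upright on the green-edged mat, let go (horizontal distance between carton and carton_mat below 0.045 m and angle between carton's own z axis and vertical below 0.1 rad and height (world z) of carton below 0.008 m and linear speed of carton below 0.03 m/s and contact force between the fingers and carton below 0.2 N), for 0.2 s.
2. the tub is under the chute and the trip paddle is being pushed (x of tub in the frame of dispenser between -0.06 and 0.06 m and y of tub in the frame of dispenser between -0.05 and 0.05 m and value of joint trip above 0.08 rad), for 0.04 s.
3. all three rolls have dropped into the tub, still under the chute (x of roll0 in the frame of tub between -0.14 and 0.08 m and y of roll0 in the frame of tub between -0.06 and 0.06 m and z of roll0 in the frame of tub between 0.01 and 0.09 m and x of roll1 in the frame of tub between -0.14 and 0.08 m and y of roll1 in the frame of tub between -0.06 and 0.06 m and z of roll1 in the frame of tub between 0.01 and 0.09 m and x of roll2 in the frame of tub between -0.14 and 0.08 m and y of roll2 in the frame of tub between -0.06 and 0.06 m and z of roll2 in the frame of tub between 0.01 and 0.09 m and x of tub in the frame of dispenser between -0.06 and 0.06 m and y of tub in the frame of dispenser between -0.05 and 0.05 m), for 0.1 s.
At the end, for the whole second after the job is handed in: Carton and tub stand upright on the bench, at rest, each centre within 45 mm of the centre of its mat (carton green-edged, tub yellow-edged); all three rolls lie inside the tub; the trip paddle is back at rest (below 0.08 rad) (horizontal distance between carton and carton_mat below 0.045 m and angle between each of carton, tub's own z axis and vertical below 0.1 rad and height (world z) of each of carton, tub below 0.008 m and x of roll0 in the frame of tub between -0.14 and 0.08 m and y of roll0 in the frame of tub between -0.06 and 0.06 m and z of roll0 in the frame of tub between 0.01 and 0.09 m and x of roll1 in the frame of tub between -0.14 and 0.08 m and y of roll1 in the frame of tub between -0.06 and 0.06 m and z of roll1 in the frame of tub between 0.01 and 0.09 m and x of roll2 in the frame of tub between -0.14 and 0.08 m and y of roll2 in the frame of tub between -0.06 and 0.06 m and z of roll2 in the frame of tub between 0.01 and 0.09 m and horizontal distance between tub and tub_mat below 0.045 m and value of joint trip below 0.08 rad and linear speed of each of tub, carton, roll0, roll1, roll2 below 0.02 m/s); the robot touches nothing.
It fails at once if a bystander is shifted more than 40 mm or tipped over (distance of any of jar, spray, mug, punch, basket, cutter, can from where it was at the start of the episode above 0.04 m or angle between any of jar, spray, mug, punch, basket, cutter, can's own z axis and vertical above 0.4 rad).
It also fails if it takes over 72 s, if anything falls off the work surface, if the arm or the gripper's body presses on something with over 40 N, if the wrist force passes 120 N, or if a joint passes its speed limit or range.

## Working session

There is one attempt and no reset: what is moved stays moved. The work goes in short steps, Python scripts to look and compute and a tool call to move; the robot and the scene stay as the last step left them, time stands still between calls to the robot, and variables do not carry over. Pictures are saved under pics/ and viewed, at most 10 in all, crops included, and the job is handed in when it is done.

Besides the shell and the picture viewer there is one more tool, called after "Request:" by a JSON object that holds its "name" and its "arguments", one argument or row to a line. move_arm: Moves the arm, as the interface text tells. Its arguments: {"type":"object","properties":{"plan":{"type":"array","items":{"type":"object","properties":{"tx":{"type":"number"},"ty":{"type":"number"},"tz":{"type":"number"},"wx":{"type":"number"},"wy":{"type":"number"},"wz":{"type":"number"}}}},"gripper":{"type":"number"},"force":{"type":"number"}},"required":["plan"]}

```bash
mkdir -p pics; cat > h.py <<'E'
import numpy as np, cv2
from workcell import env, grab_frame
def cam(f):
    h=f["color"].shape[0]; return h/2/np.tan(np.radians(f["vfov"])/2)
def ray(f,u,v,fish=False):
    F=cam(f); x=(u-f["cx"]); y=(v-f["cy"])
    if fish:
        r=np.hypot(x,y); th=r/F; d=np.array([np.sin(th)*x/(r+1e-9),-np.sin(th)*y/(r+1e-9),-np.cos(th)])
    else: d=np.array([x/F,-y/F,-1])
    V=np.array(f["view"]); R=V[:3,:3]; return -R.T@V[:3,3], R.T@d
def onz(f,u,v,z=0,fish=False):
    o,d=ray(f,u,v,fish); return o+d*(z-o[2])/d[2]
def proj(f,p):
    V=np.array(f["view"]); c=V[:3,:3]@np.array(p)+V[:3,3]; F=cam(f); return f["cx"]-F*c[0]/c[2], f["cy"]+F*c[1]/c[2]
def save(f,n): cv2.imwrite("pics/"+n,f["color"][:,:,::-1])
E
python3 - <<'E'
from h import *
for n in ("scene","top"):
    f=grab_frame(n); save(f,n+"0.png"); np.save(n+"0.npy",f,allow_pickle=True)
    print(n,f["vfov"],f["cx"],f["cy"],[k for k in f]); print(np.round(ray(f,280,210),3))
print(env.state())
E
```

```text
scene 55.99285801652747 279.0180218266722 211.99788675239455 ['color', 'vfov', 'cx', 'cy', 'view']
[[ 1.136412e+03  5.168130e+02  8.436860e+02]
 [-5.270000e-01 -5.050000e-01 -6.840000e-01]]
top 51.8584259597088 279.1165360315133 208.12092636738893 ['color', 'vfov', 'cx', 'cy', 'view']
[[ 3.738650e+02 -3.661000e+00  1.241078e+03]
 [ 1.780000e-01 -7.000000e-03 -9.840000e-01]]
{'time_s': 0.1, 'qpos': array([-7.64314655e+01,  1.83476249e+01,  8.96997001e+01, -8.06768906e-04,
        7.20457988e+01, -1.14670373e+00]), 'qvel': array([-0.02751996, -0.09564759, -0.13510814, -0.00300773,  0.03256652,
        0.01498485]), 'effort': array([ 3.73642706e-04, -4.13331914e+01, -2.32509702e+01,  7.28300144e-02,
        4.21616295e-02, -5.91426692e-05]), 'ee_pos': array([ 145.9381577 , -555.69013705,  213.2059892 ]), 'ee_rot': array([-1.79906880e+02, -1.09670837e-03,  1.47154867e+01]), 'force': array([ 0.01811791, -0.62307716, -0.45756943]), 'torque': array([-0.02008091,  0.00028318,  0.01911674]), 'gripper_force': 0.0, 'gripper_width': 91.0580825635746}
```

View pics/scene0.png

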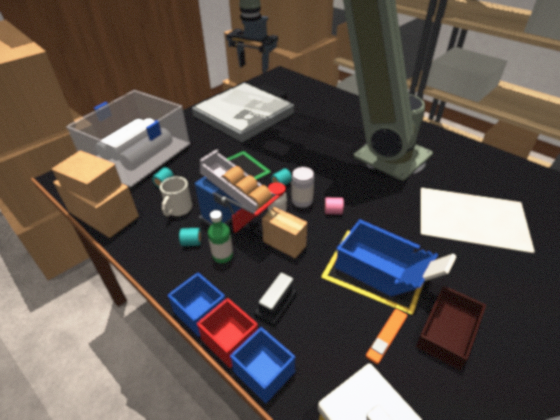

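View pics/top0.png

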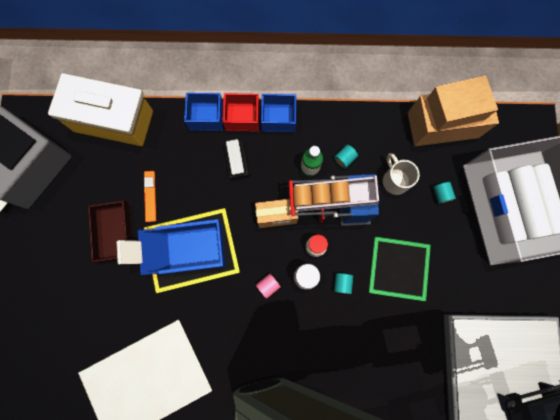

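The top view has +x up and +y to the left: the tub is at (185,245) with its tab at (130,252). The carton is at (275,213), the chute at (335,192) with its red bar at (292,197), the green mat at (400,268) and the yellow mat at (193,250).

```bash
python3 - <<'E'
from h import *
f=np.load("top0.npy",allow_pickle=True).item(); im=f["color"]
hsv=cv2.cvtColor(im,cv2.COLOR_RGB2HSV)
def m(name,lo,hi,z,box,n=1):
    k=cv2.inRange(hsv,np.array(lo),np.array(hi)); M=np.zeros_like(k); x0,y0,x1,y1=box; M[y0:y1,x0:x1]=k[y0:y1,x0:x1]
    cs=sorted(cv2.findContours(M,cv2.RETR_EXTERNAL,cv2.CHAIN_APPROX_NONE)[0],key=cv2.contourArea,reverse=True)[:n]
    for c in cs:
        r=cv2.minAreaRect(c); b=cv2.boxPoints(r); P=np.array([onz(f,*q,z)[:2] for q in b])
        d=P[1]-P[0]; e=P[2]-P[1]
        print(name,cv2.contourArea(c),"px",np.round(b).astype(int).tolist(),"w",np.round(P).astype(int).tolist(),"ctr",np.round(P.mean(0),1),"len",np.round([np.hypot(*d),np.hypot(*e)],1),"ang",np.round(np.degrees([np.arctan2(d[1],d[0]),np.arctan2(e[1],e[0])]),1))
m("yellow",(22,120,90),(35,255,255),0,(140,200,245,300))
m("green",(45,120,80),(75,255,255),0,(360,230,440,305))
m("carton",(8,60,90),(22,255,255),95,(250,195,289,232))
m("tub",(100,120,60),(125,255,255),80,(130,210,235,290))
m("tab",(0,0,120),(40,110,255),130,(110,230,145,275))
m("redbar",(0,150,80),(6,255,255),150,(284,170,300,222),3)
m("redbar2",(172,150,80),(180,255,255),150,(284,170,300,222),3)
b=cv2.resize(im[140:300,110:440],None,fx=2.4,fy=2.4,interpolation=cv2.INTER_CUBIC)
cv2.imwrite("pics/crop1.png",b[:,:,::-1])
E
```

```text
yellow 903.0 px [[140, 228], [225, 207], [241, 272], [155, 293]] w [[540, 393], [605, 149], [417, 97], [356, 335]] ctr [479.4 243.4] len [252.1 195.4] ang [ -75.1 -164.5]
green 3182.5 px [[368, 294], [374, 236], [432, 243], [426, 301]] w [[361, -263], [527, -286], [511, -453], [346, -426]] ctr [ 436.1 -357. ] len [167.2 167.6] ang [ -7.7 -95.5]
carton 523.0 px [[254, 202], [288, 198], [291, 223], [257, 227]] w [[602, 58], [615, -32], [547, -41], [535, 49]] ctr [574.8   8.4] len [91.2 67.8] ang [ -82.1 -172.6]
tub 3831.0 px [[134, 228], [220, 218], [226, 266], [140, 277]] w [[528, 382], [561, 150], [431, 129], [399, 356]] ctr [479.4 254.2] len [233.5 132. ] ang [ -81.8 -170.7]
tab 511.5 px [[116, 240], [141, 240], [141, 263], [116, 263]] w [[490, 410], [491, 345], [432, 341], [431, 405]] ctr [461.1 375.2] len [64.2 58.9] ang [ -89.1 -175.8]
redbar 101.5 px [[288, 180], [293, 180], [294, 215], [290, 215]] w [[651, -31], [652, -43], [560, -48], [559, -37]] ctr [605.5 -39.8] len [11.6 92.7] ang [ -86.2 -176.8]
```

View pics/crop1.png

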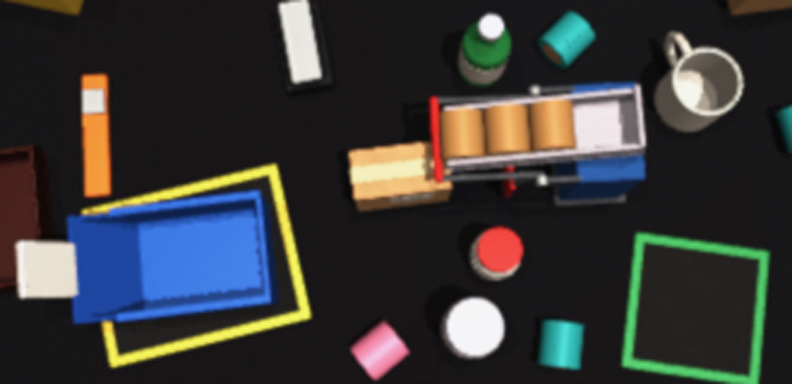

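The crop shows the carton top spanning about (349..450,145..200) with its far end under the red bar at (437,140). The tub's front rim corners are at (262,192) and (271,302), and its back corners at (68,217) and (76,322). The bar ends are at (433,97) and (440,180), and the pivot ends at (535,90) and (543,180).

```bash
python3 - <<'E'
from h import *
f=np.load("top0.npy",allow_pickle=True).item(); s=np.load("scene0.npy",allow_pickle=True).item()
C=lambda u,v,z:onz(f,u/2.4+110-.3,v/2.4+140-.3,z)[:2]
a=lambda d:np.round(np.degrees(np.arctan2(d[1],d[0])),1)
def show(n,P): print(n,np.round(P,0).astype(int).tolist())
T=[C(262,192,80),C(271,302,80),C(76,322,80),C(68,217,80)]; show("tub rim",T)
fr=(T[0]+T[1])/2; bk=(T[2]+T[3])/2; d=fr-bk; print("len",np.hypot(*d),"ang",a(d), a(T[0]-T[1])-90, "origin",fr-80*d/np.hypot(*d),"grip",fr-240*d/np.hypot(*d))
tb=[C(15,243,125),C(22,298,125),C(78,297,80),C(73,242,80)]; show("tab",tb)
B=[C(433,97,150),C(440,180,150)]; P=[C(535,90,135),C(543,180,135)]; show("bar",B); show("piv",P)
bm=sum(B)/2; pm=sum(P)/2; print("bar len",np.hypot(*(B[0]-B[1])),"ang",a(B[0]-B[1])-90,"axis",a(pm-bm),"dist",np.hypot(*(pm-bm)),"pm",pm,"lip",pm-100*(pm-bm)/np.hypot(*(pm-bm)))
for z in (125,150): show("rail z%d"%z,[C(440,100,z),C(445,165,z),C(640,85,z+45),C(645,150,z+45)])
K=[C(349,150,95),C(357,198,95),C(450,198,95),C(431,143,95)]; show("carton",K)
print("carton ang",a(K[3]-K[0]),a(K[1]-K[0]), "c@shadow side")
show("jar",[onz(f,317,244,90)[:2]]); show("can",[onz(f,307,277,110)[:2]]); show("spray",[onz(f,314.5,151,160)[:2]])
# yellow mat corners
Y=[C(275,168,0),C(308,316,0),C(113,364,0)]; show("mat",Y); print("mat c",(Y[0]+Y[2])/2, a(Y[1]-Y[2]), "straight", np.hypot(*(Y[1]-Y[2])))
G=[C(638,236,0),C(766,253,0),C(754,380,0),C(625,364,0)]; show("gm",G); print(sum(G)/4)
# carton top mask in scene
im=s["color"]; b=cv2.resize(im[150:290,180:360],None,fx=4,fy=4,interpolation=cv2.INTER_CUBIC); cv2.imwrite("pics/crop2.png",b[:,:,::-1])
E
```

```text
tub rim [[555, 154], [432, 139], [406, 354], [523, 371]]
len 217.61524532622144 ang -82.4 -83.1 origin [482.66665887 225.88761357] grip [461.57333124 384.49111772]
tab [[488, 411], [429, 399], [434, 353], [495, 363]]
bar [[651, -36], [560, -45]]
piv [[665, -149], [565, -157]]
bar len 91.5040013479408 ang -84.7 axis -85.4 dist 112.78304675362722 pm [ 614.70572636 -152.93270561] lip [606.68482663 -53.25489881]
rail z125 [[654, -45], [581, -51], [663, -257], [592, -260]]
rail z150 [[648, -44], [576, -50], [656, -251], [587, -254]]
carton [[602, 56], [548, 46], [549, -58], [612, -36]]
carton ang -84.1 -169.3 c@shadow side
jar [[492, -112]]
can [[404, -84]]
spray [[728, -99]]
mat [[597, 150], [420, 104], [360, 331]]
mat c [478.78877967 240.81677713] -75.3 straight 234.39728665391263
gm [[521, -290], [503, -443], [353, -422], [370, -270]]
[ 436.86874976 -356.16651652]
```

View pics/crop2.png

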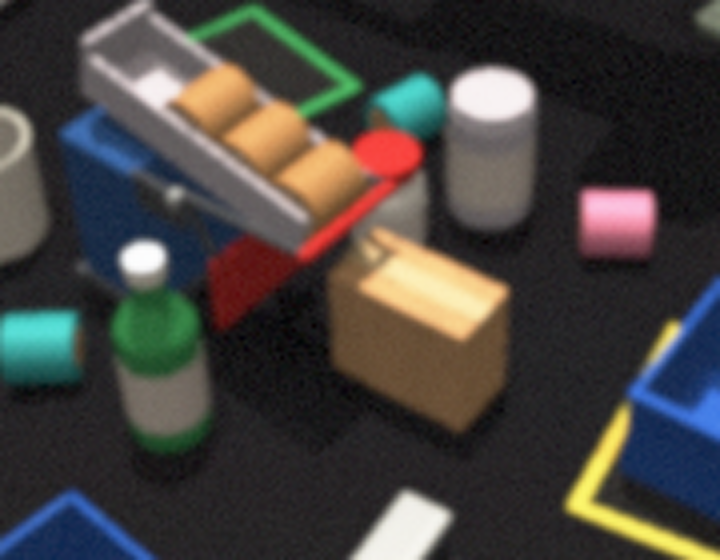

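The carton's top corners in this crop are at about (385,227), (508,290), (461,340) and (332,276). Its foot corner is at (460,432), and the bar runs from (298,258) to (405,180).

```bash
python3 - <<'E'
from h import *
s=np.load("scene0.npy",allow_pickle=True).item()
C=lambda u,v,z:onz(s,u/4+180-.4,v/4+150-.4,z)[:2]
P=[C(385,227,95),C(508,290,95),C(461,340,95),C(332,276,95)]
print(np.round(P,0),"c",np.mean(P,0)); print("foot",C(460,432,0),C(335,367,0))
a=lambda d:np.degrees(np.arctan2(d[1],d[0]))
print(a(P[0]-P[1]),a(P[3]-P[2]),a(P[2]-P[1]),np.hypot(*(P[0]-P[1])),np.hypot(*(P[2]-P[1])))
print("bar",C(298,258,145),C(405,180,145))
E
```

```text
[[557. -55.]
 [546.  49.]
 [602.  56.]
 [616. -48.]] c [5.80305264e+02 3.42881568e-01]
foot [599.98460398  54.88695433] [615.34883481 -51.84074429]
-84.36668651476435 -82.13082530898457 7.409524917086569 104.50485171897824 56.11175025545307
bar [654.08112252 -38.11234931] [552.26607043 -39.34096364]
```

Request:
{"name": "move_arm", "arguments": {
  "plan": [
    {"wz": -0.12,"tz": -0.2},
    {"wz": -0.12,"tz": -0.2},
    {"wz": -0.12,"tz": -0.2},
    {"wz": -0.12,"tz": -0.2},
    {"wz": -0.12,"tz": -0.2},
    {"wz": -0.12,"tz": -0.2},
    {"wz": -0.12,"tz": -0.2},
    {"wz": -0.12,"tz": -0.2},
    {"wz": -0.12,"tz": -0.2},
    {"wz": -0.12,"tz": -0.2},
    {"wz": -0.12,"tz": -0.2},
    {"wz": -0.12,"tz": -0.2}
  ],
  "gripper": 9.1,
  "force": 20
}}

```text
schema error: expected keys tx, ty, tz, wx, wy, wz
```

Request:
{"name": "move_arm", "arguments": {
  "plan": [
    {"tx": 2.84,"ty": 2.8},
    {"tx": 2.84,"ty": 2.8},
    {"tx": 2.84,"ty": 2.8},
    {"tx": 2.84,"ty": 2.8},
    {"tx": 2.84,"ty": 2.8},
    {"tx": 2.84,"ty": 2.8},
    {"tx": 2.84,"ty": 2.8},
    {"tx": 2.84,"ty": 2.8},
    {"tx": 2.84,"ty": 2.8}
  ]
}}

```text
schema error: expected keys tx, ty, tz, wx, wy, wz
```

Request:
{"name": "move_arm", "arguments": {
  "plan": [
    {"tx": 2.84,"ty": 2.8},
    {"tx": 2.84,"ty": 2.8},
    {"tx": 2.84,"ty": 2.8},
    {"tx": 2.84,"ty": 2.8},
    {"tx": 2.84,"ty": 2.8},
    {"tx": 2.84,"ty": 2.8},
    {"tx": 2.84,"ty": 2.8},
    {"tx": 2.84,"ty": 2.8},
    {"tx": 2.84,"ty": 2.8},
    {},
    {},
    {}
  ]
}}

```text
schema error: expected keys tx, ty, tz, wx, wy, wz
```

All six keys are needed in every row.

Request:
{"name": "move_arm", "arguments": {
  "plan": [
    {"tx": 0,"ty": 0,"tz": -0.2,"wx": 0,"wy": 0,"wz": -0.12},
    {"tx": 0,"ty": 0,"tz": -0.2,"wx": 0,"wy": 0,"wz": -0.12},
    {"tx": 0,"ty": 0,"tz": -0.2,"wx": 0,"wy": 0,"wz": -0.12},
    {"tx": 0,"ty": 0,"tz": -0.2,"wx": 0,"wy": 0,"wz": -0.12},
    {"tx": 0,"ty": 0,"tz": -0.2,"wx": 0,"wy": 0,"wz": -0.12},
    {"tx": 0,"ty": 0,"tz": -0.2,"wx": 0,"wy": 0,"wz": -0.12},
    {"tx": 0,"ty": 0,"tz": -0.2,"wx": 0,"wy": 0,"wz": -0.12},
    {"tx": 0,"ty": 0,"tz": -0.2,"wx": 0,"wy": 0,"wz": -0.12},
    {"tx": 0,"ty": 0,"tz": -0.2,"wx": 0,"wy": 0,"wz": -0.12},
    {"tx": 0,"ty": 0,"tz": -0.2,"wx": 0,"wy": 0,"wz": -0.12},
    {"tx": 0,"ty": 0,"tz": -0.2,"wx": 0,"wy": 0,"wz": -0.12},
    {"tx": 0,"ty": 0,"tz": -0.2,"wx": 0,"wy": 0,"wz": -0.12}
  ],
  "gripper": 9.1,
  "force": 20
}}

```text
time_s: 1.1
ee_pos: [146.0, -555.9, 237.5]
ee_rot: [-180.0, -0.1, 97.6]
force: [-0.3, 0.7, 0.2]
gripper_width: 91.1
gripper_force: 0.0
```

Request:
{"name": "move_arm", "arguments": {
  "plan": [
    {"tx": 2.84,"ty": 2.8,"tz": 0,"wx": 0,"wy": 0,"wz": 0},
    {"tx": 2.84,"ty": 2.8,"tz": 0,"wx": 0,"wy": 0,"wz": 0},
    {"tx": 2.84,"ty": 2.8,"tz": 0,"wx": 0,"wy": 0,"wz": 0},
    {"tx": 2.84,"ty": 2.8,"tz": 0,"wx": 0,"wy": 0,"wz": 0},
    {"tx": 2.84,"ty": 2.8,"tz": 0,"wx": 0,"wy": 0,"wz": 0},
    {"tx": 2.84,"ty": 2.8,"tz": 0,"wx": 0,"wy": 0,"wz": 0},
    {"tx": 2.84,"ty": 2.8,"tz": 0,"wx": 0,"wy": 0,"wz": 0},
    {"tx": 2.84,"ty": 2.8,"tz": 0,"wx": 0,"wy": 0,"wz": 0},
    {"tx": 2.84,"ty": 2.8,"tz": 0,"wx": 0,"wy": 0,"wz": 0}
  ]
}}

```text
time_s: 1.85
ee_pos: [364.5, -269.0, 237.8]
ee_rot: [-180.0, -0.0, 97.2]
force: [1.1, -0.6, -0.5]
gripper_width: 91.1
gripper_force: 0.0
```

Request:
{"name": "move_arm", "arguments": {
  "plan": [
    {"tx": 2.84,"ty": 2.8,"tz": 0,"wx": 0,"wy": 0,"wz": 0},
    {"tx": 2.84,"ty": 2.8,"tz": 0,"wx": 0,"wy": 0,"wz": 0},
    {"tx": 2.84,"ty": 2.8,"tz": 0,"wx": 0,"wy": 0,"wz": 0},
    {"tx": 2.84,"ty": 2.8,"tz": 0,"wx": 0,"wy": 0,"wz": 0},
    {"tx": 2.84,"ty": 2.8,"tz": 0,"wx": 0,"wy": 0,"wz": 0},
    {"tx": 2.84,"ty": 2.8,"tz": 0,"wx": 0,"wy": 0,"wz": 0},
    {"tx": 2.84,"ty": 2.8,"tz": 0,"wx": 0,"wy": 0,"wz": 0},
    {"tx": 2.84,"ty": 2.8,"tz": 0,"wx": 0,"wy": 0,"wz": 0},
    {"tx": 2.84,"ty": 2.8,"tz": 0,"wx": 0,"wy": 0,"wz": 0},
    {"tx": 0,"ty": 0,"tz": 0,"wx": 0,"wy": 0,"wz": 0},
    {"tx": 0,"ty": 0,"tz": 0,"wx": 0,"wy": 0,"wz": 0},
    {"tx": 0,"ty": 0,"tz": 0,"wx": 0,"wy": 0,"wz": 0}
  ]
}}

```text
time_s: 2.85
ee_pos: [581.2, 14.1, 237.3]
ee_rot: [-179.9, 0.0, 97.3]
force: [-0.3, -0.3, 1.7]
gripper_width: 91.0
gripper_force: 0.0
```

Request:
{"name": "move_arm", "arguments": {
  "plan": [
    {"tx": 0.1,"ty": -0.3,"tz": 2.5,"wx": 0,"wy": 0,"wz": 0},
    {"tx": 0,"ty": 0,"tz": 2.5,"wx": 0,"wy": 0,"wz": 0},
    {"tx": 0,"ty": 0,"tz": 2.5,"wx": 0,"wy": 0,"wz": 0},
    {"tx": 0,"ty": 0,"tz": 2.5,"wx": 0,"wy": 0,"wz": 0},
    {"tx": 0,"ty": 0,"tz": 2.5,"wx": 0,"wy": 0,"wz": 0},
    {"tx": 0,"ty": 0,"tz": 2.5,"wx": 0,"wy": 0,"wz": 0},
    {"tx": 0,"ty": 0,"tz": 2.4,"wx": 0,"wy": 0,"wz": 0},
    {"tx": 0,"ty": 0,"tz": 0,"wx": 0,"wy": 0,"wz": 0}
  ]
}}

```text
time_s: 3.52
ee_pos: [574.2, 13.2, 59.9]
ee_rot: [-179.4, -0.0, 97.1]
force: [-0.8, -0.0, 0.2]
gripper_width: 90.8
gripper_force: 0.0
```

Request:
{"name": "move_arm", "arguments": {
  "plan": [
    {"tx": 0,"ty": 0,"tz": 0,"wx": 0,"wy": 0,"wz": 0},
    {"tx": 0,"ty": 0,"tz": 0,"wx": 0,"wy": 0,"wz": 0},
    {"tx": 0,"ty": 0,"tz": 0,"wx": 0,"wy": 0,"wz": 0},
    {"tx": 0,"ty": 0,"tz": 0,"wx": 0,"wy": 0,"wz": 0},
    {"tx": 0,"ty": 0,"tz": 0,"wx": 0,"wy": 0,"wz": 0},
    {"tx": 0,"ty": 0,"tz": 0,"wx": 0,"wy": 0,"wz": 0},
    {"tx": 0,"ty": 0,"tz": 0,"wx": 0,"wy": 0,"wz": 0},
    {"tx": 0,"ty": 0,"tz": 0,"wx": 0,"wy": 0,"wz": 0},
    {"tx": 0,"ty": 0,"tz": 0,"wx": 0,"wy": 0,"wz": 0}
  ],
  "gripper": 4.5,
  "force": 20
}}

```text
time_s: 4.27
ee_pos: [579.1, 14.9, 65.0]
ee_rot: [179.9, 0.0, 97.2]
force: [-1.4, -0.9, 5.5]
gripper_width: 56.1
gripper_force: 19.9
```

Request:
{"name": "move_arm", "arguments": {
  "plan": [
    {"tx": 0,"ty": 0,"tz": -0.4,"wx": 0,"wy": 0,"wz": 0},
    {"tx": 0,"ty": 0,"tz": -0.4,"wx": 0,"wy": 0,"wz": 0},
    {"tx": 1.5,"ty": 0,"tz": 0,"wx": 0,"wy": 0,"wz": 0},
    {"tx": 1.5,"ty": 0,"tz": 0,"wx": 0,"wy": 0,"wz": 0},
    {"tx": 1.5,"ty": 0,"tz": 0,"wx": 0,"wy": 0,"wz": 0},
    {"tx": 1.5,"ty": 0,"tz": 0,"wx": 0,"wy": 0,"wz": 0},
    {"tx": 0,"ty": 0,"tz": -3,"wx": 0,"wy": 0,"wz": 0},
    {"tx": 0,"ty": 0,"tz": -3,"wx": 0,"wy": 0,"wz": 0},
    {"tx": 0,"ty": 0,"tz": -3,"wx": 0,"wy": 0,"wz": 0},
    {"tx": 0,"ty": 0,"tz": -3,"wx": 0,"wy": 0,"wz": 0},
    {"tx": 0,"ty": 0,"tz": -3,"wx": 0,"wy": 0,"wz": 0},
    {"tx": 0,"ty": 0,"tz": 0,"wx": 0,"wy": 0,"wz": 0}
  ]
}}

```text
time_s: 5.27
ee_pos: [574.4, 75.0, 228.5]
ee_rot: [179.3, 0.0, 97.2]
force: [1.8, -0.0, -0.4]
gripper_width: 56.1
gripper_force: 19.9
```

Request:
{"name": "move_arm", "arguments": {
  "plan": [
    {"tx": -1.6,"ty": -2.34,"tz": 0,"wx": 0,"wy": 0,"wz": 0},
    {"tx": -1.6,"ty": -2.34,"tz": 0,"wx": 0,"wy": 0,"wz": 0},
    {"tx": -1.6,"ty": -2.34,"tz": 0,"wx": 0,"wy": 0,"wz": 0},
    {"tx": -1.6,"ty": -2.34,"tz": 0,"wx": 0,"wy": 0,"wz": 0},
    {"tx": -1.6,"ty": -2.34,"tz": 0,"wx": 0,"wy": 0,"wz": 0},
    {"tx": -1.6,"ty": -2.34,"tz": 0,"wx": 0,"wy": 0,"wz": 0},
    {"tx": -1.6,"ty": -2.34,"tz": 0,"wx": 0,"wy": 0,"wz": 0},
    {"tx": -1.6,"ty": -2.34,"tz": 0,"wx": 0,"wy": 0,"wz": 0}
  ]
}}

```text
time_s: 5.93
ee_pos: [399.7, -76.5, 221.0]
ee_rot: [-179.9, -0.0, 97.2]
force: [-0.8, -0.4, -1.6]
gripper_width: 56.1
gripper_force: 20.0
```

Request:
{"name": "move_arm", "arguments": {
  "plan": [
    {"tx": -2.4,"ty": 0,"tz": 0,"wx": 0,"wy": 0,"wz": 0},
    {"tx": -2.4,"ty": 0,"tz": 0,"wx": 0,"wy": 0,"wz": 0},
    {"tx": -2.4,"ty": 0,"tz": 0,"wx": 0,"wy": 0,"wz": 0},
    {"tx": -2.4,"ty": 0,"tz": 0,"wx": 0,"wy": 0,"wz": 0},
    {"tx": -2.4,"ty": 0,"tz": 0,"wx": 0,"wy": 0,"wz": 0},
    {"tx": -2.4,"ty": 0,"tz": 0,"wx": 0,"wy": 0,"wz": 0},
    {"tx": -2.4,"ty": 0,"tz": 0,"wx": 0,"wy": 0,"wz": 0},
    {"tx": -2.4,"ty": 0,"tz": 0,"wx": 0,"wy": 0,"wz": 0},
    {"tx": -2.4,"ty": 0,"tz": 0,"wx": 0,"wy": 0,"wz": 0},
    {"tx": -2.4,"ty": 0,"tz": 0,"wx": 0,"wy": 0,"wz": 0},
    {"tx": -2.4,"ty": 0,"tz": 0,"wx": 0,"wy": 0,"wz": 0},
    {"tx": 0,"ty": 0,"tz": 0,"wx": 0,"wy": 0,"wz": 0}
  ]
}}

```text
time_s: 6.93
ee_pos: [434.9, -341.7, 220.5]
ee_rot: [-179.9, 0.1, 97.1]
force: [0.6, 0.2, -2.1]
gripper_width: 55.9
gripper_force: 20.0
```

Request:
{"name": "move_arm", "arguments": {
  "plan": [
    {"tx": 0,"ty": 0,"tz": 2.5,"wx": 0,"wy": 0,"wz": 0},
    {"tx": 0,"ty": 0,"tz": 2.5,"wx": 0,"wy": 0,"wz": 0},
    {"tx": 0,"ty": 0,"tz": 2.5,"wx": 0,"wy": 0,"wz": 0},
    {"tx": 0,"ty": 0,"tz": 2.5,"wx": 0,"wy": 0,"wz": 0},
    {"tx": 0,"ty": 0,"tz": 2.5,"wx": 0,"wy": 0,"wz": 0},
    {"tx": 0,"ty": 0,"tz": 1.5,"wx": 0,"wy": 0,"wz": 0},
    {"tx": 0,"ty": 0,"tz": 0.8,"wx": 0,"wy": 0,"wz": 0},
    {"tx": 0,"ty": 0,"tz": 0.4,"wx": 0,"wy": 0,"wz": 0},
    {"tx": 0,"ty": 0,"tz": 0.2,"wx": 0,"wy": 0,"wz": 0},
    {"tx": 0,"ty": 0,"tz": 0.1,"wx": 0,"wy": 0,"wz": 0},
    {"tx": 0,"ty": 0,"tz": 0,"wx": 0,"wy": 0,"wz": 0},
    {"tx": 0,"ty": 0,"tz": 0,"wx": 0,"wy": 0,"wz": 0}
  ]
}}

```text
time_s: 7.93
ee_pos: [435.2, -338.4, 67.9]
ee_rot: [179.9, 0.1, 97.2]
force: [-0.1, 0.2, -0.5]
gripper_width: 56.3
gripper_force: 20.0
```

Request:
{"name": "move_arm", "arguments": {
  "plan": [
    {"tx": 0,"ty": 0,"tz": 0.1,"wx": 0,"wy": 0,"wz": 0},
    {"tx": 0,"ty": 0,"tz": 0,"wx": 0,"wy": 0,"wz": 0},
    {"tx": 0,"ty": 0,"tz": 0,"wx": 0,"wy": 0,"wz": 0},
    {"tx": 0,"ty": 0,"tz": 0,"wx": 0,"wy": 0,"wz": 0}
  ]
}}

```text
time_s: 8.27
ee_pos: [434.8, -338.0, 66.2]
ee_rot: [180.0, 0.0, 97.2]
force: [0.5, -0.5, -2.0]
gripper_width: 56.1
gripper_force: 20.0
```

Request:
{"name": "move_arm", "arguments": {
  "plan": [
    {"tx": 0,"ty": 0,"tz": 0.1,"wx": 0,"wy": 0,"wz": 0},
    {"tx": 0,"ty": 0,"tz": 0.1,"wx": 0,"wy": 0,"wz": 0},
    {"tx": 0,"ty": 0,"tz": 0,"wx": 0,"wy": 0,"wz": 0},
    {"tx": 0,"ty": 0,"tz": 0,"wx": 0,"wy": 0,"wz": 0},
    {"tx": 0,"ty": 0,"tz": 0,"wx": 0,"wy": 0,"wz": 0}
  ]
}}

```text
time_s: 8.68
ee_pos: [435.0, -337.6, 64.9]
ee_rot: [180.0, -0.0, 97.2]
force: [-1.3, 2.8, 5.4]
gripper_width: 56.3
gripper_force: 20.0
```

Request:
{"name": "move_arm", "arguments": {
  "plan": [
    {"tx": 0,"ty": 0,"tz": 0,"wx": 0,"wy": 0,"wz": 0},
    {"tx": 0,"ty": 0,"tz": 0,"wx": 0,"wy": 0,"wz": 0},
    {"tx": 0,"ty": 0,"tz": 0,"wx": 0,"wy": 0,"wz": 0},
    {"tx": 0,"ty": 0,"tz": 0,"wx": 0,"wy": 0,"wz": 0},
    {"tx": 0,"ty": 0,"tz": 0,"wx": 0,"wy": 0,"wz": 0},
    {"tx": 0,"ty": 0,"tz": -0.5,"wx": 0,"wy": 0,"wz": 0},
    {"tx": 0,"ty": 0,"tz": -3,"wx": 0,"wy": 0,"wz": 0},
    {"tx": 0,"ty": 0,"tz": -3,"wx": 0,"wy": 0,"wz": 0},
    {"tx": 0,"ty": 0,"tz": -3,"wx": 0,"wy": 0,"wz": 0},
    {"tx": 0,"ty": 0,"tz": -3,"wx": 0,"wy": 0,"wz": 0},
    {"tx": 0,"ty": 0,"tz": -3,"wx": 0,"wy": 0,"wz": 0},
    {"tx": 0,"ty": 0,"tz": -3,"wx": 0,"wy": 0,"wz": 0}
  ],
  "gripper": 9.1
}}

```text
time_s: 9.68
ee_pos: [434.5, -337.8, 250.9]
ee_rot: [180.0, 0.0, 97.2]
force: [0.7, 0.1, -0.4]
gripper_width: 90.9
gripper_force: 0.0
```

```bash
cat >> h.py <<'E'
from scipy.spatial.transform import Rotation as Ro
def go(p,R=None):
    s=env.state(); Rc=Ro.from_euler('xyz',s["ee_rot"],degrees=True)
    R=Rc if R is None else R
    d=np.array(p)-s["ee_pos"]
    print("at",np.round(s["ee_pos"],1),np.round(s["ee_rot"],1),"q",np.round(s["qpos"]),"\nshift cm now-axes",np.round(Rc.inv().apply(d)/10,2),"rotvec",np.round((Rc.inv()*R).as_rotvec(),3),"shift cm target-axes",np.round(R.inv().apply(d)/10,2))
def tubR(a,tilt=35):
    a=np.radians(a);t=np.radians(tilt); d=np.array([np.cos(a),np.sin(a),0])
    z=np.sin(t)*d-np.cos(t)*np.array([0,0,1.]); x=np.array([-np.cos(a+np.pi/2),-np.sin(a+np.pi/2),0]); y=np.cross(z,x)
    return Ro.from_matrix(np.c_[x,y,z])
def tubTCP(o,a,z=0,back=0):
    R=tubR(a); r=np.radians(a); d=np.array([np.cos(r),np.sin(r)])
    g=np.r_[np.array(o)-160*d,115+z]; return g+R.as_matrix()[:,2]*(19-back)
E
python3 - <<'E'
from h import *
R=tubR(-82.5); print(R.as_matrix().round(2)); p=tubTCP((482,228),-82.5,back=120); print(p, tubTCP((482,228),-82.5)); go([p[0],p[1],250],tubR(-82.5,0)); go(p,R)
f=grab_frame("scene"); save(f,"s1.png"); np.save("s1.npy",f,allow_pickle=True)
b=cv2.resize(f["color"][90:320,200:480],None,fx=2.6,fy=2.6,interpolation=cv2.INTER_CUBIC); cv2.imwrite("pics/crop3.png",b[:,:,::-1])
E
```

```text
[[-0.99 -0.11  0.07]
 [-0.13  0.81 -0.57]
 [-0.   -0.57 -0.82]]
[453.55426768 444.06678827 197.73435647] [462.53827746 375.82645902  99.43611116]
at [ 434.5 -337.8  250.9] [180.    0.   97.2] q [-39.  15.  89.  -0.  76. -46.] 
shift cm now-axes [7.732e+01 1.172e+01 6.000e-02] rotvec [-0.000e+00  1.000e-03 -1.576e+00] shift cm target-axes [-12.1   77.27   0.09]
at [ 434.5 -337.8  250.9] [180.    0.   97.2] q [-39.  15.  89.  -0.  76. -46.] 
shift cm now-axes [77.33 11.72  5.29] rotvec [ 0.477 -0.479 -1.522] shift cm target-axes [-12.1   66.34 -39.96]
```

View pics/crop3.png

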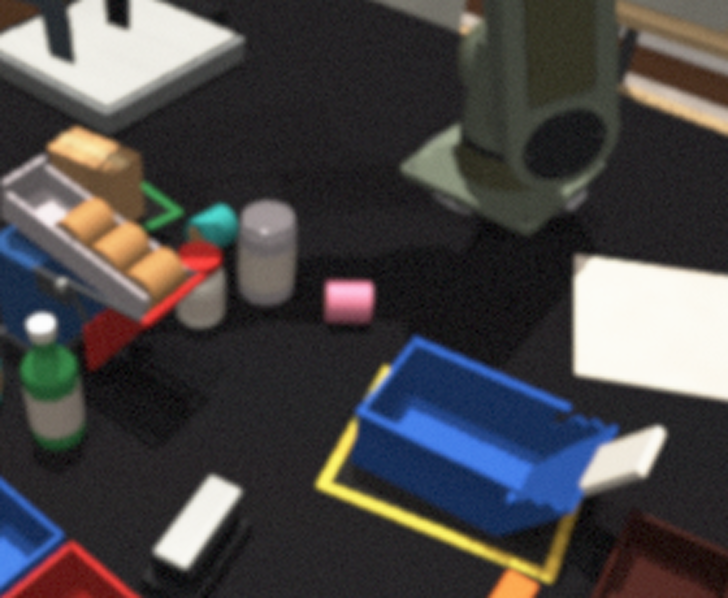

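The carton stands upright on the green mat at (95,170). The tub's front rim corners are at (416,337) and (358,408), and its tab is at (625,460).

```bash
python3 - <<'E'
from h import *
f=np.load("s1.npy",allow_pickle=True).item()
C=lambda u,v,z:np.round(onz(f,u/2.6+200-.3,v/2.6+90-.3,z)[:2])
print("rim",C(416,337,80),C(358,408,80),"tab top",C(665,428,135),C(632,485,135) )
print("carton top",C(80,130,95),C(140,150,95),C(110,172,95))
E
```

```text
rim [428. 140.] [549. 155.] tab top [426. 398.] [505. 406.]
carton top [ 417. -403.] [ 396. -311.] [ 455. -304.]
```

Request:
{"name": "move_arm", "arguments": {
  "plan": [
    {"tx": 0,"ty": 0,"tz": -0.2,"wx": 0,"wy": 0,"wz": -0.12},
    {"tx": 0,"ty": 0,"tz": -0.2,"wx": 0,"wy": 0,"wz": -0.12},
    {"tx": 0,"ty": 0,"tz": -0.2,"wx": 0,"wy": 0,"wz": -0.12},
    {"tx": 0,"ty": 0,"tz": -0.2,"wx": 0,"wy": 0,"wz": -0.12},
    {"tx": 0,"ty": 0,"tz": -0.2,"wx": 0,"wy": 0,"wz": -0.12},
    {"tx": 0,"ty": 0,"tz": -0.2,"wx": 0,"wy": 0,"wz": -0.12},
    {"tx": 0,"ty": 0,"tz": -0.2,"wx": 0,"wy": 0,"wz": -0.12},
    {"tx": 0,"ty": 0,"tz": -0.2,"wx": 0,"wy": 0,"wz": -0.12},
    {"tx": 0,"ty": 0,"tz": -0.2,"wx": 0,"wy": 0,"wz": -0.12},
    {"tx": 0,"ty": 0,"tz": -0.2,"wx": 0,"wy": 0,"wz": -0.12},
    {"tx": 0,"ty": 0,"tz": -0.2,"wx": 0,"wy": 0,"wz": -0.12},
    {"tx": 0,"ty": 0,"tz": -0.2,"wx": 0,"wy": 0,"wz": -0.12}
  ]
}}

```text
time_s: 10.73
ee_pos: [434.6, -337.9, 273.1]
ee_rot: [-180.0, 0.0, -179.9]
force: [0.4, -0.7, 0.8]
gripper_width: 91.0
gripper_force: 0.0
```

Request:
{"name": "move_arm", "arguments": {
  "plan": [
    {"tx": 0,"ty": 0,"tz": -0.2,"wx": 0,"wy": 0,"wz": -0.12},
    {"tx": -0.6,"ty": 3.86,"tz": 0,"wx": 0,"wy": 0,"wz": 0},
    {"tx": -0.6,"ty": 3.86,"tz": 0,"wx": 0,"wy": 0,"wz": 0},
    {"tx": -0.6,"ty": 3.86,"tz": 0,"wx": 0,"wy": 0,"wz": 0},
    {"tx": -0.6,"ty": 3.86,"tz": 0,"wx": 0,"wy": 0,"wz": 0},
    {"tx": -0.6,"ty": 3.86,"tz": 0,"wx": 0,"wy": 0,"wz": 0},
    {"tx": -0.6,"ty": 3.86,"tz": 0,"wx": 0,"wy": 0,"wz": 0},
    {"tx": -0.6,"ty": 3.86,"tz": 0,"wx": 0,"wy": 0,"wz": 0},
    {"tx": -0.6,"ty": 3.86,"tz": 0,"wx": 0,"wy": 0,"wz": 0},
    {"tx": -0.6,"ty": 3.86,"tz": 0,"wx": 0,"wy": 0,"wz": 0},
    {"tx": -0.6,"ty": 3.86,"tz": 0,"wx": 0,"wy": 0,"wz": 0}
  ]
}}

```text
time_s: 11.65
ee_pos: [449.5, 54.2, 275.3]
ee_rot: [-180.0, 0.1, -173.4]
force: [0.4, -0.5, -0.1]
gripper_width: 91.2
gripper_force: 0.0
```

Request:
{"name": "move_arm", "arguments": {
  "plan": [
    {"tx": -0.6,"ty": 3.86,"tz": 0,"wx": 0,"wy": 0,"wz": 0},
    {"tx": -0.6,"ty": 3.86,"tz": 0,"wx": 0,"wy": 0,"wz": 0},
    {"tx": -0.6,"ty": 3.86,"tz": 0,"wx": 0,"wy": 0,"wz": 0},
    {"tx": -0.6,"ty": 3.86,"tz": 0,"wx": 0,"wy": 0,"wz": 0},
    {"tx": -0.6,"ty": 3.86,"tz": 0,"wx": 0,"wy": 0,"wz": 0},
    {"tx": -0.6,"ty": 3.86,"tz": 0,"wx": 0,"wy": 0,"wz": 0},
    {"tx": -0.6,"ty": 3.86,"tz": 0,"wx": 0,"wy": 0,"wz": 0},
    {"tx": -0.6,"ty": 3.86,"tz": 0,"wx": 0,"wy": 0,"wz": 0},
    {"tx": -0.6,"ty": 3.86,"tz": 0,"wx": 0,"wy": 0,"wz": 0},
    {"tx": -0.6,"ty": 3.86,"tz": 0,"wx": 0,"wy": 0,"wz": 0},
    {"tx": 0,"ty": 0,"tz": 0,"wx": 0,"wy": 0,"wz": 0},
    {"tx": 0,"ty": 0,"tz": 0,"wx": 0,"wy": 0,"wz": 0}
  ]
}}

```text
time_s: 12.65
ee_pos: [464.7, 444.3, 273.7]
ee_rot: [-179.9, -0.1, -173.2]
force: [0.6, -0.9, -0.6]
gripper_width: 91.0
gripper_force: 0.0
```

```bash
python3 - <<'E'
from h import *
go(tubTCP((481,227),-82.7,back=120),tubR(-82.7))
E
```

```text
at [464.7 444.3 273.7] [-1.799e+02 -1.000e-01 -1.732e+02] q [ 43.  23.  74.  -0.  83. -54.] 
shift cm now-axes [1.13 0.03 7.6 ] rotvec [ 0.61  -0.004 -0.009] shift cm target-axes [1.14 4.39 6.2 ]
```

Request:
{"name": "move_arm", "arguments": {
  "plan": [
    {"tx": 0,"ty": 0,"tz": 0,"wx": 0.102,"wy": 0,"wz": 0},
    {"tx": 0,"ty": 0,"tz": 0,"wx": 0.102,"wy": 0,"wz": 0},
    {"tx": 0,"ty": 0,"tz": 0,"wx": 0.102,"wy": 0,"wz": 0},
    {"tx": 0,"ty": 0,"tz": 0,"wx": 0.102,"wy": 0,"wz": 0},
    {"tx": 0,"ty": 0,"tz": 0,"wx": 0.102,"wy": 0,"wz": 0},
    {"tx": 0,"ty": 0,"tz": 0,"wx": 0.1,"wy": 0,"wz": -0.009},
    {"tx": 0.28,"ty": 1.1,"tz": 1.55,"wx": 0,"wy": 0,"wz": 0},
    {"tx": 0.28,"ty": 1.1,"tz": 1.55,"wx": 0,"wy": 0,"wz": 0},
    {"tx": 0.28,"ty": 1.1,"tz": 1.55,"wx": 0,"wy": 0,"wz": 0},
    {"tx": 0.28,"ty": 1.1,"tz": 1.55,"wx": 0,"wy": 0,"wz": 0},
    {"tx": 0,"ty": 0,"tz": 0,"wx": 0,"wy": 0,"wz": 0},
    {"tx": 0,"ty": 0,"tz": 0,"wx": 0,"wy": 0,"wz": 0}
  ]
}}

```text
time_s: 13.65
ee_pos: [453.9, 440.3, 199.1]
ee_rot: [-144.9, -0.3, -173.0]
force: [-0.5, 0.3, 0.3]
gripper_width: 91.0
gripper_force: 0.0
```

```bash
python3 - <<'E'
from h import *
go(tubTCP((481,227),-82.7),tubR(-82.7))
f=grab_frame("wrist"); save(f,"w1.png"); np.save("w1.npy",f,allow_pickle=True)
E
```

```text
at [453.9 440.3 199.1] [-144.9   -0.3 -173. ] q [ 55.  38.  66. -23. 102. -42.] 
shift cm now-axes [-0.08  0.33 11.95] rotvec [-0.001 -0.008 -0.001] shift cm target-axes [ 0.02  0.31 11.95]
```

View pics/w1.png

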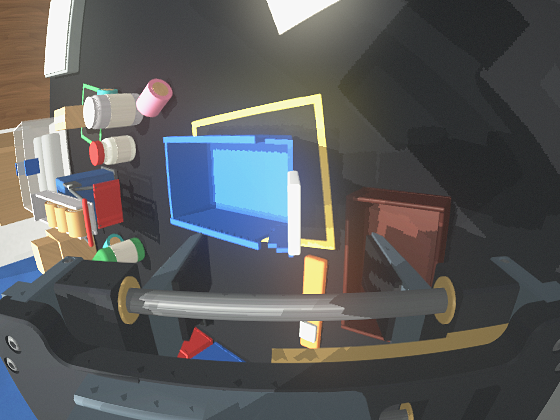

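The wrist view shows the tab edge-on at (294,172..255), between the fingers at u≈190 and 385. I'll check it by ray at the height of its top edge.

```bash
python3 - <<'E'
from h import *
f=np.load("w1.npy",allow_pickle=True).item()
for u,v,z in ((294,172,135),(294,255,135),(300,172,135),(300,255,135),(165,138,80),(171,221,80)): print(u,v,z,np.round(onz(f,u,v,z,True)))
o,a=(481,227),np.radians(-82.7); d=np.array([np.cos(a),np.sin(a)]);n=np.array([-d[1],d[0]])
print([np.round(np.array(o)+x*d+y*n) for x,y in ((-174,30),(-174,-30),(80,60),(80,-60))])
E
```

```text
294 172 135 [420. 398. 135.]
294 255 135 [488. 407. 135.]
300 172 135 [419. 403. 135.]
300 255 135 [486. 413. 135.]
165 138 80 [433. 145.  80.]
171 221 80 [554. 159.  80.]
[array([489., 403.]), array([429., 396.]), array([551., 155.]), array([432., 140.])]
```

Request:
{"name": "move_arm", "arguments": {
  "plan": [
    {"tx": 0,"ty": 0.15,"tz": 2,"wx": 0,"wy": 0,"wz": 0},
    {"tx": 0,"ty": 0.15,"tz": 2,"wx": 0,"wy": 0,"wz": 0},
    {"tx": 0,"ty": 0,"tz": 2,"wx": 0,"wy": 0,"wz": 0},
    {"tx": 0,"ty": 0,"tz": 2,"wx": 0,"wy": 0,"wz": 0},
    {"tx": 0,"ty": 0,"tz": 2,"wx": 0,"wy": 0,"wz": 0},
    {"tx": 0,"ty": 0,"tz": 1,"wx": 0,"wy": 0,"wz": 0},
    {"tx": 0,"ty": 0,"tz": 0.5,"wx": 0,"wy": 0,"wz": 0},
    {"tx": 0,"ty": 0,"tz": 0.4,"wx": 0,"wy": 0,"wz": 0},
    {"tx": 0,"ty": 0,"tz": 0,"wx": 0,"wy": 0,"wz": 0},
    {"tx": 0,"ty": 0,"tz": 0,"wx": 0,"wy": 0,"wz": 0}
  ]
}}

```text
time_s: 14.53
ee_pos: [461.7, 377.3, 100.6]
ee_rot: [-145.1, -0.2, -173.0]
force: [-1.1, 0.4, 0.3]
gripper_width: 90.8
gripper_force: 0.0
```

Request:
{"name": "move_arm", "arguments": {
  "plan": [
    {"tx": 0,"ty": 0,"tz": 0,"wx": 0,"wy": 0,"wz": 0},
    {"tx": 0,"ty": 0,"tz": 0,"wx": 0,"wy": 0,"wz": 0},
    {"tx": 0,"ty": 0,"tz": 0,"wx": 0,"wy": 0,"wz": 0},
    {"tx": 0,"ty": 0,"tz": 0,"wx": 0,"wy": 0,"wz": 0},
    {"tx": 0,"ty": 0,"tz": 0,"wx": 0,"wy": 0,"wz": 0},
    {"tx": 0,"ty": 0,"tz": 0,"wx": 0,"wy": 0,"wz": 0},
    {"tx": 0,"ty": 0,"tz": 0,"wx": 0,"wy": 0,"wz": 0},
    {"tx": 0,"ty": 0,"tz": 0,"wx": 0,"wy": 0,"wz": 0},
    {"tx": 0,"ty": 0,"tz": 0,"wx": 0,"wy": 0,"wz": 0},
    {"tx": 0,"ty": 0,"tz": 0,"wx": 0,"wy": 0,"wz": 0},
    {"tx": 0,"ty": 0,"tz": 0,"wx": 0,"wy": 0,"wz": 0},
    {"tx": 0,"ty": 0,"tz": 0,"wx": 0,"wy": 0,"wz": 0}
  ],
  "gripper": 0.3,
  "force": 35
}}

```text
time_s: 15.53
ee_pos: [461.2, 376.6, 99.7]
ee_rot: [-145.0, -0.3, -173.0]
force: [-0.5, 0.2, -0.6]
gripper_width: 13.9
gripper_force: 0.0
```

Request:
{"name": "move_arm", "arguments": {
  "plan": [
    {"tx": 0,"ty": 0,"tz": 0,"wx": 0,"wy": 0,"wz": 0},
    {"tx": 0,"ty": 0,"tz": 0,"wx": 0,"wy": 0,"wz": 0},
    {"tx": 0,"ty": 0,"tz": 0,"wx": 0,"wy": 0,"wz": 0},
    {"tx": 0,"ty": 0,"tz": 0,"wx": 0,"wy": 0,"wz": 0}
  ]
}}

```text
time_s: 15.87
ee_pos: [461.2, 376.8, 99.5]
ee_rot: [-145.1, -0.3, -173.0]
force: [0.1, 0.8, -0.5]
gripper_width: 9.8
gripper_force: 35.0
```

```bash
python3 - <<'E'
from h import *
f=np.load("top0.npy",allow_pickle=True).item()
for p in ((227,141),(243,138),(248,176),(231,180)): print("punch",p,np.round(onz(f,*p,0)),np.round(onz(f,*p,60)))
for p in ((144,171),(155,171),(155,222)): print("cutter",p,np.round(onz(f,*p,10)))
s=env.state(); R=Ro.from_euler('xyz',s["ee_rot"],degrees=True).as_matrix(); z=R[:,2]; a=np.arctan2(z[1],z[0]); d=np.array([np.cos(a),np.sin(a)])
o=s["ee_pos"][:2]-19*z[:2]+160*d; print("tub",o,np.degrees(a))
for dx,a2 in ((-150,-85),(15,-85)):
    r=np.radians(a2); t=np.array([606,-53])+dx*np.array([np.cos(r),np.sin(r)]); print(dx,t); go(tubTCP(t,a2),tubR(a2))
E
```

```text
punch (227, 141) [807. 150.   0.] [786. 143.  60.]
punch (243, 138) [817. 103.   0.] [796.  97.  60.]
punch (248, 176) [700.  84.   0.] [684.  80.  60.]
punch (231, 180) [687. 134.   0.] [672. 127.  60.]
cutter (144, 171) [707. 389.  10.]
cutter (155, 171) [708. 357.  10.]
cutter (155, 222) [556. 347.  10.]
tub [478.48278839 228.66568319] -83.34875851118709
-150 [592.92663859  96.42920471]
at [461.2 376.8  99.5] [-145.1   -0.3 -173. ] q [ 51.  38.  81. -24.  87. -39.] 
shift cm now-axes [-10.17 -11.94   8.29] rotvec [0.001 0.017 0.032] shift cm target-axes [-10.68 -11.6    8.13]
15 [607.30733614 -67.94292047]
at [461.2 376.8  99.5] [-145.1   -0.3 -173. ] q [ 51.  38.  81. -24.  87. -39.] 
shift cm now-axes [ -9.58 -25.46  17.73] rotvec [0.001 0.017 0.032] shift cm target-axes [-10.68 -25.12  17.59]
```

Request:
{"name": "move_arm", "arguments": {
  "plan": [
    {"tx": 0,"ty": -0.06,"tz": -0.08,"wx": 0,"wy": 0.009,"wz": 0.016},
    {"tx": 0,"ty": 0,"tz": 0,"wx": 0,"wy": 0.009,"wz": 0.016},
    {"tx": -0.763,"ty": -0.829,"tz": 0.581,"wx": 0,"wy": 0,"wz": 0},
    {"tx": -0.763,"ty": -0.829,"tz": 0.581,"wx": 0,"wy": 0,"wz": 0},
    {"tx": -0.763,"ty": -0.829,"tz": 0.581,"wx": 0,"wy": 0,"wz": 0},
    {"tx": -0.763,"ty": -0.829,"tz": 0.581,"wx": 0,"wy": 0,"wz": 0},
    {"tx": -0.763,"ty": -0.829,"tz": 0.581,"wx": 0,"wy": 0,"wz": 0},
    {"tx": -0.763,"ty": -0.829,"tz": 0.581,"wx": 0,"wy": 0,"wz": 0},
    {"tx": -0.763,"ty": -0.829,"tz": 0.581,"wx": 0,"wy": 0,"wz": 0}
  ]
}}

```text
time_s: 16.62
ee_pos: [521.5, 309.2, 100.6]
ee_rot: [-145.0, -0.1, -175.1]
force: [0.5, -0.3, -2.3]
gripper_width: 10.0
gripper_force: 35.0
```

Request:
{"name": "move_arm", "arguments": {
  "plan": [
    {"tx": -0.763,"ty": -0.829,"tz": 0.581,"wx": 0,"wy": 0,"wz": 0},
    {"tx": -0.763,"ty": -0.829,"tz": 0.581,"wx": 0,"wy": 0,"wz": 0},
    {"tx": -0.763,"ty": -0.829,"tz": 0.581,"wx": 0,"wy": 0,"wz": 0},
    {"tx": -0.763,"ty": -0.829,"tz": 0.581,"wx": 0,"wy": 0,"wz": 0},
    {"tx": -0.763,"ty": -0.829,"tz": 0.581,"wx": 0,"wy": 0,"wz": 0},
    {"tx": -0.763,"ty": -0.829,"tz": 0.581,"wx": 0,"wy": 0,"wz": 0},
    {"tx": -0.763,"ty": -0.829,"tz": 0.581,"wx": 0,"wy": 0,"wz": 0},
    {"tx": 0,"ty": 0,"tz": 0,"wx": 0,"wy": 0,"wz": 0},
    {"tx": 0,"ty": 0,"tz": 0,"wx": 0,"wy": 0,"wz": 0}
  ]
}}

```text
time_s: 17.37
ee_pos: [580.0, 244.0, 100.3]
ee_rot: [-145.1, -0.1, -175.1]
force: [-0.3, 0.2, -2.8]
gripper_width: 10.1
gripper_force: 35.0
```

```bash
python3 - <<'E'
from h import *
r=np.radians(-85)
for dx in (-60,15): go(tubTCP(np.array([606,-53])+dx*np.array([np.cos(r),np.sin(r)]),-85,z=0),tubR(-85))
f=grab_frame("top"); save(f,"t2.png"); np.save("t2.npy",f,allow_pickle=True)
b=cv2.resize(f["color"][130:290,170:400],None,fx=3.4,fy=3.4,interpolation=cv2.INTER_CUBIC); cv2.imwrite("pics/crop4.png",b[:,:,::-1])
E
```

```text
at [580.  244.  100.3] [-1.451e+02 -1.000e-01 -1.751e+02] q [ 37.  38.  82. -29.  81. -48.] 
shift cm now-axes [-0.02 -7.25  5.16] rotvec [ 0.001 -0.003 -0.001] shift cm target-axes [ 0.   -7.24  5.17]
at [580.  244.  100.3] [-1.451e+02 -1.000e-01 -1.751e+02] q [ 37.  38.  82. -29.  81. -48.] 
shift cm now-axes [ -0.04 -13.4    9.46] rotvec [ 0.001 -0.003 -0.001] shift cm target-axes [  0.   -13.39   9.47]
```

View pics/crop4.png

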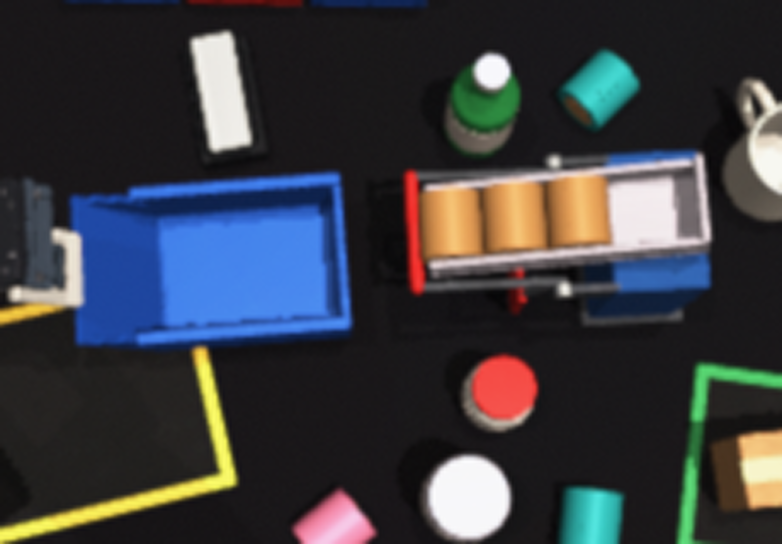

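The tub is in line with the dispenser: its front rim corners are at (338,174) and (351,329), and the bar ends at (411,172) and (418,292). I'll check the lateral offset.

```bash
python3 - <<'E'
from h import *
f=np.load("t2.npy",allow_pickle=True).item()
C=lambda u,v,z:onz(f,u/3.4+170-.35,v/3.4+130-.35,z)[:2]
a=lambda d:np.round(np.degrees(np.arctan2(d[1],d[0])),1)
A,B=C(338,174,80),C(351,329,80); D,E=C(72,197,80),C(79,345,80); P,Q=C(411,172,150),C(418,292,150); U,V=C(553,160,135),C(565,289,135)
for x in (A,B,D,E,P,Q,U,V): print(np.round(x))
print("tub axis",a((A+B)-(D+E)),a(A-B)-90,"disp",a(P-Q)-90,a(U-V)-90,a((U+V)-(P+Q)))
r=np.radians(-85); d=np.array([np.cos(r),np.sin(r)]); n=np.array([-d[1],d[0]])
L=np.array([606,-53])
for nm,x in (("front",(A+B)/2),("back",(D+E)/2),("bar",(P+Q)/2),("piv",(U+V)/2),("cmdtub",None)):
    if x is not None: print(nm,np.round([(x-L)@d,(x-L)@n],1))
E
```

```text
[666.  20.]
[539.   7.]
[643. 235.]
[523. 223.]
[651. -37.]
[558. -44.]
[ 666. -148.]
[ 565. -157.]
tub axis -84.8 -84.2 disp -86.2 -85.2 -84.4
front [-66.5   2.3]
back [-282.9    1.5]
bar [-12.6  -0.5]
piv [99.8  0.7]
```

Request:
{"name": "move_arm", "arguments": {
  "plan": [
    {"tx": 0,"ty": -0.983,"tz": 0.688,"wx": 0,"wy": 0,"wz": 0},
    {"tx": 0,"ty": -0.983,"tz": 0.688,"wx": 0,"wy": 0,"wz": 0},
    {"tx": 0,"ty": -0.983,"tz": 0.688,"wx": 0,"wy": 0,"wz": 0},
    {"tx": 0,"ty": -0.983,"tz": 0.688,"wx": 0,"wy": 0,"wz": 0},
    {"tx": 0,"ty": -0.983,"tz": 0.688,"wx": 0,"wy": 0,"wz": 0},
    {"tx": 0,"ty": -0.983,"tz": 0.688,"wx": 0,"wy": 0,"wz": 0},
    {"tx": 0,"ty": -0.983,"tz": 0.688,"wx": 0,"wy": 0,"wz": 0},
    {"tx": 0,"ty": -0.983,"tz": 0.688,"wx": 0,"wy": 0,"wz": 0},
    {"tx": 0,"ty": -0.983,"tz": 0.688,"wx": 0,"wy": 0,"wz": 0},
    {"tx": 0,"ty": -0.983,"tz": 0.688,"wx": 0,"wy": 0,"wz": 0},
    {"tx": 0,"ty": -0.65,"tz": 0.459,"wx": 0,"wy": 0,"wz": 0},
    {"tx": 0,"ty": 0,"tz": 0,"wx": 0,"wy": 0,"wz": 0}
  ]
}}

```text
time_s: 18.42
ee_pos: [590.7, 115.1, 100.5]
ee_rot: [-145.0, -0.1, -175.2]
force: [-1.0, -0.1, -2.3]
gripper_width: 10.0
gripper_force: 35.0
```

Request:
{"name": "move_arm", "arguments": {
  "plan": [
    {"tx": 0,"ty": -0.164,"tz": 0.115,"wx": 0,"wy": 0,"wz": 0},
    {"tx": 0,"ty": -0.164,"tz": 0.115,"wx": 0,"wy": 0,"wz": 0},
    {"tx": 0,"ty": -0.164,"tz": 0.115,"wx": 0,"wy": 0,"wz": 0},
    {"tx": 0,"ty": -0.164,"tz": 0.115,"wx": 0,"wy": 0,"wz": 0},
    {"tx": 0,"ty": -0.164,"tz": 0.115,"wx": 0,"wy": 0,"wz": 0},
    {"tx": 0,"ty": -0.164,"tz": 0.115,"wx": 0,"wy": 0,"wz": 0},
    {"tx": 0,"ty": -0.164,"tz": 0.115,"wx": 0,"wy": 0,"wz": 0},
    {"tx": 0,"ty": -0.164,"tz": 0.115,"wx": 0,"wy": 0,"wz": 0},
    {"tx": 0,"ty": 0,"tz": 0,"wx": 0,"wy": 0,"wz": 0}
  ]
}}

```text
time_s: 19.17
ee_pos: [592.8, 103.3, 100.6]
ee_rot: [-145.3, 0.1, -175.1]
force: [0.0, 7.5, 0.9]
gripper_width: 9.5
gripper_force: 35.0
```

Request:
{"name": "move_arm", "arguments": {
  "plan": [
    {"tx": 0,"ty": -0.164,"tz": 0.115,"wx": 0,"wy": 0,"wz": 0},
    {"tx": 0,"ty": -0.164,"tz": 0.115,"wx": 0,"wy": 0,"wz": 0},
    {"tx": 0,"ty": -0.164,"tz": 0.115,"wx": 0,"wy": 0,"wz": 0},
    {"tx": 0,"ty": -0.164,"tz": 0.115,"wx": 0,"wy": 0,"wz": 0},
    {"tx": 0,"ty": -0.164,"tz": 0.115,"wx": 0,"wy": 0,"wz": 0},
    {"tx": 0,"ty": -0.164,"tz": 0.115,"wx": 0,"wy": 0,"wz": 0},
    {"tx": 0,"ty": 0,"tz": 0,"wx": 0,"wy": 0,"wz": 0},
    {"tx": 0,"ty": 0,"tz": 0,"wx": 0,"wy": 0,"wz": 0},
    {"tx": 0,"ty": 0,"tz": 0,"wx": 0,"wy": 0,"wz": 0},
    {"tx": 0,"ty": 0,"tz": 0,"wx": 0,"wy": 0,"wz": 0},
    {"tx": 0,"ty": 0,"tz": 0,"wx": 0,"wy": 0,"wz": 0},
    {"tx": 0,"ty": 0,"tz": 0,"wx": 0,"wy": 0,"wz": 0}
  ]
}}

```text
time_s: 20.17
ee_pos: [594.5, 92.1, 100.5]
ee_rot: [-145.3, 0.1, -174.9]
force: [-0.2, 9.6, -0.3]
gripper_width: 9.7
gripper_force: 35.0
```

```bash
python3 - <<'E'
from h import *
f=grab_frame("scene"); g=grab_frame("top"); 
a=cv2.resize(f["color"][140:280,180:350],(480,395),interpolation=cv2.INTER_CUBIC); b=cv2.resize(g["color"][160:240,230:394-40],(320,206)); 
b=cv2.resize(g["color"][150:250,220:320],(320,320)); b=cv2.copyMakeBorder(b,0,75,0,0,cv2.BORDER_CONSTANT)
cv2.imwrite("pics/c5.png",np.hstack([a,b])[:,:,::-1])
E
```

```text
(no output)
```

View pics/c5.png

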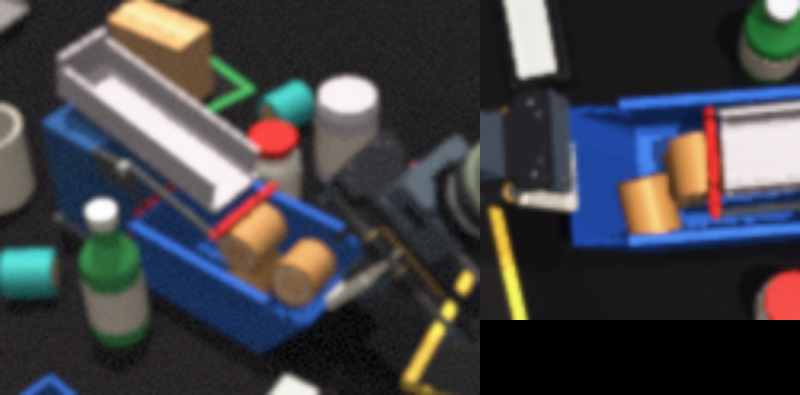

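The chute is empty. Two rolls show in the tub at (258,235) and (305,270), with the third under the upper one near (255,270). I'll let it settle, then back out gently.

Request:
{"name": "move_arm", "arguments": {
  "plan": [
    {"tx": 0,"ty": 0,"tz": 0,"wx": 0,"wy": 0,"wz": 0},
    {"tx": 0,"ty": 0,"tz": 0,"wx": 0,"wy": 0,"wz": 0},
    {"tx": 0,"ty": 0,"tz": 0,"wx": 0,"wy": 0,"wz": 0},
    {"tx": 0,"ty": 0,"tz": 0,"wx": 0,"wy": 0,"wz": 0},
    {"tx": 0,"ty": 0.164,"tz": -0.115,"wx": 0,"wy": 0,"wz": 0},
    {"tx": 0,"ty": 0.246,"tz": -0.172,"wx": 0,"wy": 0,"wz": 0},
    {"tx": 0,"ty": 0.328,"tz": -0.229,"wx": 0,"wy": 0,"wz": 0},
    {"tx": 0,"ty": 0.328,"tz": -0.229,"wx": 0,"wy": 0,"wz": 0},
    {"tx": 0,"ty": 0.328,"tz": -0.229,"wx": 0,"wy": 0,"wz": 0},
    {"tx": 0,"ty": 0.41,"tz": -0.287,"wx": 0,"wy": 0,"wz": 0},
    {"tx": 0,"ty": 0.41,"tz": -0.287,"wx": 0,"wy": 0,"wz": 0},
    {"tx": 0,"ty": 0.41,"tz": -0.287,"wx": 0,"wy": 0,"wz": 0}
  ]
}}

```text
time_s: 21.27
ee_pos: [590.0, 121.0, 99.9]
ee_rot: [-145.0, -0.1, -175.1]
force: [-0.5, -0.2, -3.6]
gripper_width: 9.8
gripper_force: 35.0
```

Request:
{"name": "move_arm", "arguments": {
  "plan": [
    {"tx": 0,"ty": 0.574,"tz": -0.402,"wx": 0,"wy": 0,"wz": 0},
    {"tx": 0,"ty": 0.737,"tz": -0.516,"wx": 0,"wy": 0,"wz": 0},
    {"tx": 0,"ty": 0.737,"tz": -0.516,"wx": 0,"wy": 0,"wz": 0},
    {"tx": 0,"ty": 0.737,"tz": -0.516,"wx": 0,"wy": 0,"wz": 0},
    {"tx": 0,"ty": 0.737,"tz": -0.516,"wx": 0,"wy": 0,"wz": 0},
    {"tx": 0,"ty": 0.737,"tz": -0.516,"wx": 0,"wy": 0,"wz": 0},
    {"tx": 0,"ty": 0.737,"tz": -0.516,"wx": 0,"wy": 0,"wz": 0},
    {"tx": 0,"ty": 0.737,"tz": -0.516,"wx": 0,"wy": 0,"wz": 0},
    {"tx": 0,"ty": 0.737,"tz": -0.516,"wx": 0,"wy": 0,"wz": 0},
    {"tx": 0,"ty": 0.737,"tz": -0.516,"wx": 0,"wy": 0,"wz": 0},
    {"tx": 0,"ty": 0.737,"tz": -0.516,"wx": 0,"wy": 0,"wz": 0},
    {"tx": 0,"ty": 0.574,"tz": -0.402,"wx": 0,"wy": 0,"wz": 0}
  ]
}}

```text
time_s: 22.27
ee_pos: [581.6, 225.8, 100.3]
ee_rot: [-145.1, -0.1, -175.0]
force: [-0.2, 0.4, -4.0]
gripper_width: 9.9
gripper_force: 35.0
```

```bash
python3 - <<'E'
from h import *
s=env.state(); R=Ro.from_euler('xyz',s["ee_rot"],degrees=True).as_matrix(); z=R[:,2]; a=np.degrees(np.arctan2(z[1],z[0])); print(a,s["force"])
go(tubTCP((479,241),a),tubR(a))
f=grab_frame("top"); b=cv2.resize(f["color"][130:290,170:400],None,fx=3.4,fy=3.4,interpolation=cv2.INTER_CUBIC); cv2.imwrite("pics/crop6.png",b[:,:,::-1])
E
```

```text
-85.11396376635486 [-0.19287914  0.37727676 -3.97568036]
at [581.6 225.8 100.3] [-1.451e+02 -1.000e-01 -1.750e+02] q [ 36.  37.  84. -30.  80. -49.] 
shift cm now-axes [10.07 14.24 -9.84] rotvec [0.001 0.    0.002] shift cm target-axes [10.09 14.22 -9.85]
```

View pics/crop6.png

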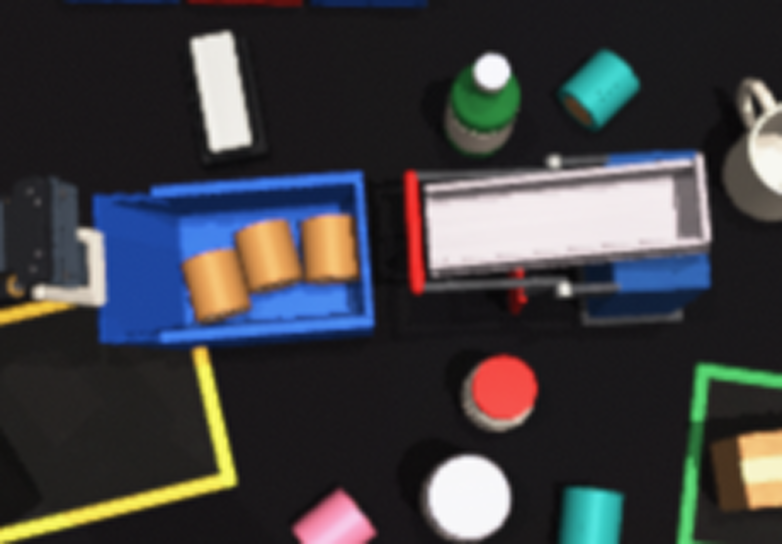

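All three rolls lie in the tub at (215,285), (268,255) and (328,248), and the paddle and bar are back at rest. Now the return to the yellow mat.

Request:
{"name": "move_arm", "arguments": {
  "plan": [
    {"tx": 0.3,"ty": 0.4,"tz": -0.28,"wx": 0,"wy": 0,"wz": 0},
    {"tx": 0.56,"ty": 0.768,"tz": -0.531,"wx": 0,"wy": 0,"wz": 0},
    {"tx": 0.56,"ty": 0.768,"tz": -0.531,"wx": 0,"wy": 0,"wz": 0},
    {"tx": 0.56,"ty": 0.768,"tz": -0.531,"wx": 0,"wy": 0,"wz": 0},
    {"tx": 0.56,"ty": 0.768,"tz": -0.531,"wx": 0,"wy": 0,"wz": 0},
    {"tx": 0.56,"ty": 0.768,"tz": -0.531,"wx": 0,"wy": 0,"wz": 0},
    {"tx": 0.56,"ty": 0.768,"tz": -0.531,"wx": 0,"wy": 0,"wz": 0},
    {"tx": 0.56,"ty": 0.768,"tz": -0.531,"wx": 0,"wy": 0,"wz": 0},
    {"tx": 0.56,"ty": 0.768,"tz": -0.531,"wx": 0,"wy": 0,"wz": 0},
    {"tx": 0.56,"ty": 0.768,"tz": -0.531,"wx": 0,"wy": 0,"wz": 0}
  ]
}}

```text
time_s: 23.15
ee_pos: [520.1, 309.6, 99.9]
ee_rot: [-145.0, -0.1, -175.0]
force: [0.4, 0.8, -3.2]
gripper_width: 9.6
gripper_force: 35.0
```

Request:
{"name": "move_arm", "arguments": {
  "plan": [
    {"tx": 0.56,"ty": 0.768,"tz": -0.531,"wx": 0,"wy": 0,"wz": 0},
    {"tx": 0.56,"ty": 0.768,"tz": -0.531,"wx": 0,"wy": 0,"wz": 0},
    {"tx": 0.56,"ty": 0.768,"tz": -0.531,"wx": 0,"wy": 0,"wz": 0},
    {"tx": 0.56,"ty": 0.768,"tz": -0.531,"wx": 0,"wy": 0,"wz": 0},
    {"tx": 0.56,"ty": 0.768,"tz": -0.531,"wx": 0,"wy": 0,"wz": 0},
    {"tx": 0.56,"ty": 0.768,"tz": -0.531,"wx": 0,"wy": 0,"wz": 0},
    {"tx": 0.56,"ty": 0.768,"tz": -0.531,"wx": 0,"wy": 0,"wz": 0},
    {"tx": 0.4,"ty": 0.55,"tz": -0.38,"wx": 0,"wy": 0,"wz": 0},
    {"tx": 0.2,"ty": 0.27,"tz": -0.19,"wx": 0,"wy": 0,"wz": 0},
    {"tx": 0,"ty": 0.06,"tz": 0.08,"wx": 0,"wy": 0,"wz": 0},
    {"tx": 0,"ty": 0,"tz": 0,"wx": 0,"wy": 0,"wz": 0},
    {"tx": 0,"ty": 0,"tz": 0,"wx": 0,"wy": 0,"wz": 0}
  ]
}}

```text
time_s: 24.15
ee_pos: [469.2, 379.7, 99.3]
ee_rot: [-145.0, -0.1, -175.1]
force: [-1.0, 2.9, 1.8]
gripper_width: 9.7
gripper_force: 35.0
```

Request:
{"name": "move_arm", "arguments": {
  "plan": [
    {"tx": 0,"ty": 0,"tz": 0,"wx": 0,"wy": 0,"wz": 0},
    {"tx": 0,"ty": 0,"tz": 0,"wx": 0,"wy": 0,"wz": 0},
    {"tx": 0,"ty": 0,"tz": 0,"wx": 0,"wy": 0,"wz": 0},
    {"tx": 0,"ty": 0,"tz": 0,"wx": 0,"wy": 0,"wz": 0},
    {"tx": 0,"ty": 0,"tz": 0,"wx": 0,"wy": 0,"wz": 0},
    {"tx": 0,"ty": 0,"tz": 0,"wx": 0,"wy": 0,"wz": 0},
    {"tx": 0,"ty": 0,"tz": -1,"wx": 0,"wy": 0,"wz": 0},
    {"tx": 0,"ty": 0,"tz": -2.5,"wx": 0,"wy": 0,"wz": 0},
    {"tx": 0,"ty": 0,"tz": -3,"wx": 0,"wy": 0,"wz": 0},
    {"tx": 0,"ty": 0,"tz": -3,"wx": 0,"wy": 0,"wz": 0},
    {"tx": 0,"ty": 0,"tz": -3,"wx": 0,"wy": 0,"wz": 0},
    {"tx": 0,"ty": 0,"tz": -2,"wx": 0,"wy": 0,"wz": 0}
  ],
  "gripper": 7
}}

```text
time_s: 25.15
ee_pos: [462.0, 464.7, 220.6]
ee_rot: [-145.2, 0.1, -175.0]
force: [-0.5, 0.9, -0.5]
gripper_width: 69.9
gripper_force: 0.0
```

Request:
{"name": "move_arm", "arguments": {
  "plan": [
    {"tx": 0,"ty": 0,"tz": 0,"wx": 0,"wy": 0,"wz": 0},
    {"tx": 0,"ty": 0,"tz": 0,"wx": 0,"wy": 0,"wz": 0},
    {"tx": 0,"ty": 0,"tz": 0,"wx": 0,"wy": 0,"wz": 0},
    {"tx": 0,"ty": 0,"tz": 0,"wx": 0,"wy": 0,"wz": 0},
    {"tx": 0,"ty": 0,"tz": 0,"wx": 0,"wy": 0,"wz": 0},
    {"tx": 0,"ty": 0,"tz": 0,"wx": 0,"wy": 0,"wz": 0}
  ]
}}

```text
time_s: 25.65
ee_pos: [462.1, 461.8, 216.7]
ee_rot: [-145.0, -0.1, -175.1]
force: [0.1, 0.4, 0.5]
gripper_width: 70.0
gripper_force: 0.0
```

```bash
python3 - <<'E'
from h import *
print(env.state()["ee_pos"],env.state()["force"])
f=grab_frame("top"); b=cv2.resize(f["color"][90:310,80:450],None,fx=2.1,fy=2.1,interpolation=cv2.INTER_CUBIC); cv2.imwrite("pics/crop7.png",b[:,:,::-1])
E
```

```text
[462.14416701 461.82165333 216.72504202] [0.07760675 0.41848313 0.49229964]
```

View pics/crop7.png

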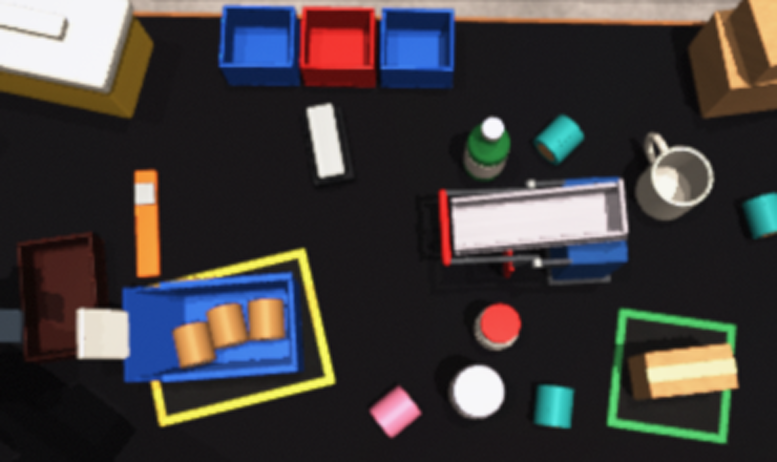

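The final view shows the tub with its three rolls on the yellow mat at (215,325), and the carton upright on the green mat at (690,370). The bar is up, the gripper is clear and the bystanders haven't moved.

```bash
python3 -c "
from h import *
print(env.job_done())"
```

```text
the job is handed in; nothing more can be done
None
```

The job is handed in: in the last camera view the carton stands on the green-edged mat and the tub, with all three rolls in it, on the yellow-edged mat, at about 26 of the 72 s; no verdict came back.

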